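# Slide a sample rack into the autosampler and shut the gate

## Task

Slide the white tube rack up the ramp of the sampler's loading lane and over the lip, without lifting or tipping it, and go on pushing gently until you feel it meet the stiff steel stop plate and have pushed that plate back by about 6 mm, about half of its travel and not to its end. Then swing the gate shut across the lane behind the rack. Leave the other things on the bench where they are.

Things in the scene. Friction and masses are not known exactly. Their poses are not given: they have to be found in the camera images.
- dock: Fixed loading lane of the sampler. Origin on the bench in mid-lane, under the lip's inner edge; x points into the lane (the way the rack is pushed), y left of that, z up. In mm along x: grey ramp from x = -75 (bench level) to x = -5 (12 high); aluminium lip 12 high, x = -5 to 0; well floor 7 high, x = 0 to 170; black sampler head 75 high, x = 170 to 245.
- well (a point): Middle of the well's floor, 85 mm past the dock's origin and 7 mm above the bench, 5 mm lower than the lip. Aluminium guide walls 24 mm high run along the well from 10 mm before the dock's origin, inner faces 42.5 mm either side of the middle (the rack has 3.5 mm of play each side).
- ramp_foot (a point): Middle of the ramp's foot, at bench level, 75 mm before the dock's origin; the ramp rises from here at about 10 degrees. Slanted cheeks 20 mm high, thin aluminium, start 12 mm farther in, about 60 mm either side of the middle, and narrow to the guide walls.
- rack: White plastic rack, 0.3 to 0.6 kg: a block 100 (along its x) by 78 (y) by 40 mm high, with black-capped amber tubes in it, 58 high in all. Origin mid-underside; x points to its front, roughly along the lane. It stands before the ramp, front 15 to 40 mm from the ramp's foot; askew. Slides with 1 to 5 N on the level, 5 to 20 N on the ramp; its rear drops off the lip when its origin is 50 mm past the dock's.
- rack_rear (a point): Middle of the rack's flat upright rear face, 50 mm behind the rack's origin and 20 mm above its underside: the face to push on, 78 mm wide and 40 mm high.
- plate (a joint): Upright steel stop plate at the well's end, 60 wide, 10 to 38 mm above the bench. Value: how far it is pushed back (m), 0 at the start, hard end at 0.012. Resists with steady dry friction of about 7 N on top of the rack's sliding force, stays where left. Its depth is not measured and differs: untouched, its face is 108 to 143 mm past the dock's origin, met with the rack's origin 58 to 93 mm past it.
- gate (a joint): Steel gate bar, 12 wide, from 26 to 34 mm above the bench, on an upright hinge. Value in rad: 0 when it points out of the lane (the dock's -x) beside the ramp, negative when swung away from the lane, growing as it swings in over the ramp, 1.571 (a stop) straight across the lane, pointing to the dock's +y. Starts at -0.7 to -0.15. Takes about 1.5 N at the knob, stays where left.
- gate_hinge (a point): Gate hinge axis (vertical), on a post of 18 mm diameter outside the lane, 26 mm above the bench, at x = -12, y = -60 mm in the dock's frame.
- gate_knob (a point): Round black upright knob on the gate bar, 16 mm in diameter, standing from 34 to 70 mm above the bench, 85 mm from the hinge axis; this point is on its axis 56 mm above the bench.
- beaker: Bystander: small glass beaker, 54 mm across and 60 high, beside the ramp; origin under its centre.
- jar: Bystander: amber jar, 48 mm across, 55 high, beside the ramp; origin under its centre.
- scoop: Bystander: steel spatula 150 mm long, lying beside the lane; origin at its middle.
- wash_bottle: Bystander: white bottle with a blue cap, 64 mm across, 150 high; origin under its centre.
- pen_cup: Bystander: black cup, 72 mm across, 95 high; origin under its centre.
- mouse: Bystander: black computer mouse, 100 by 60 by 30 mm; origin under its centre.
- reagent: Bystander: white bottle with a black cap, 60 mm across, 110 high; origin under its centre.
There are look-alikes about, which are no part of the job. What is shaped like the rack but red is not meant.

How it is judged:
By the outcome, as a careful person would: the job done as asked, in the order asked, and still so for the second after the job is handed in, with the robot touching nothing.
It also fails if it takes over 72 s, if anything falls off the work surface, if the arm or the gripper's body presses on something with over 40 N, if the wrist force passes 120 N, or if a joint passes its speed limit or range.

## Robot

A 6-joint arm with a two-finger parallel gripper is mounted at the origin on the work surface. World frame = base frame: x ahead of the robot, y to its left, z up, the work surface at z = 0. Lengths are in mm, angles in rad, forces in N, time in s.
With the tool pointing down it reaches from about 425 to 1125 mm from the base axis. Payload 14.9 kg.
Tool frame: the origin (TCP) lies between the finger pads; the fingertips stand 22 mm ahead of it and the grasp point (between the pads) lies 3 mm ahead of it; z points along the fingers, y is the line along which they close (so a half turn about z gives the same grasp; the last joint's range is limited). The gripper opens to 91 mm and grips with 3 to 60 N. Pads are 32 mm wide; open, the fingers measure 118 mm over their backs; the gripper's body (76 mm by 178 mm) begins 60 mm behind the grasp point.
Start: joints at [1.253, 0.379, 1.734, -0, 1.028, -0.033], TCP at [196.683, 671.814, 235.932] pointing down, gripper open.
Joint ranges: [-2.77, 2.77], [-0.74, 2.19], [0, 2.66], [-1.06, 4.2], [0.31, 2.87], [-3.08, 3.08]. Speed limits (rad/s): [1.89, 1.89, 2.39, 3.14, 3.14, 3.14].

## Interface

Orientations are given as a rotation vector (axis times angle).
In Python, from workcell import robot gives the robot as it stands.
- The arm moves only by the shell command python3 -m pendant 'ROWS' [OPENING]. ROWS is a JSON object of lists of equal length, an entry for each row: "delta_pos": the shift along the tool's x, y, z scaled (see below), a list of three; "spin": the turn about the tool's z scaled (see below). A call has 1 to 12 rows; each row shifts and turns the commanded pose from where the row before left it, along the tool's axes as they then stand; what a row does not reach is not made up. The controller multiplies each number of a shift by 0.05 m and each number of a turn by pi rad. A row lasts 1/12 s, in which the tool goes at most 41.7 mm and 7.16 degrees, less where a joint would pass 70% of its speed; a pose out of reach is approached as far as the arm can. A call with a number of a shift or a turn outside -1 to 1 is refused whole. A call with a gripper value outside its range is refused whole. OPENING is the closure, from -1 (fully open) to 1 (shut), set as the call begins (- or left out, the last holds). The fingers move at their own pace and stop on an object; the grip force is fixed at half the most. Time passes only in rows, so rows that do not move let the fingers close. It gives the time, the measured TCP pose, the force, the opening and the grip force at its end, in the units of the state.
- robot.get_state(): the state, without advancing time (a new reading comes with each control period).
- robot.read_camera(name): name is "scene" or "top" or "wrist"; returns a dict with "pixels" (420x560x3 uint8, red, green, blue), "z_map" (420x560 float32, mm along the optical axis (not along the pixel's ray), 0 where there is no reading), "mtx" (3x3 intrinsics, pixels), "k1" (the pictures are not rectified: a ray, as slopes to the right and down, at radius r is drawn at 1 + k1 r^2 times it, then the intrinsics apply), "origin" and "attitude" of the camera in the world; the wrist camera has in their place "T_tool_cam" (4x4, takes a point from camera to tool coordinates, whose origin is the TCP and whose axes are the flange's). Camera axes: x right, y up, looking along -z (the intrinsics and any distortion apply to the point x, -y, -z); pixel columns grow to the right and rows downward; lengths in mm; the calibration is good to about 2 mm. A picture is of the moment at which its call begins: read the wrist's pose just before it.
- robot.sign_off(): hands the job in; it is judged then, once.
The state is a dict: "t": time; "qpos": joint angles; "joint_velocities": joint speeds; "joint_efforts": joint torques, N m; "tool_pos": TCP position; "orientation": TCP orientation; "contact_force": force on the tool from outside, world axes, zero at the start; "torque": the same for the moment, N m; "finger_gap": finger opening in mm; "gripper_force": force on a finger pad.
Only numpy, scipy, OpenCV 4.12 (cv2) and the standard library are available. Lean on these libraries where they do the work, as an engineer would, in place of code of your own. Each camera call takes 0.05 s, during which the arm holds its last target. There are 200 camera calls.

## Working session

There is one attempt and no reset: what is moved stays moved. The work goes in short steps, Python scripts to look and compute and a shell command to move; the robot and the scene stay as the last step left them, time stands still between calls to the robot, and variables do not carry over. Pictures are saved under pics/ and viewed, at most 10 in all, crops included, and the job is handed in when it is done.

```bash
mkdir -p pics; cat > h.py <<'E'
import numpy as np, cv2, pickle
from scipy.spatial.transform import Rotation as R
from workcell import robot
def att(a):
    a=np.array(a,float)
    return a if a.shape==(3,3) else R.from_rotvec(a).as_matrix() if a.shape==(3,) else R.from_quat(a).as_matrix()
def snap(name,tag):
    s=robot.get_state(); c=robot.read_camera(name)
    if name=='wrist':
        T=np.eye(4);T[:3,:3]=R.from_rotvec(s['orientation']).as_matrix();T[:3,3]=s['tool_pos']
        C=T@np.array(c['T_tool_cam']); c['o']=C[:3,3]; c['A']=C[:3,:3]
    else: c['o']=np.array(c['origin']); c['A']=att(c['attitude'])
    pickle.dump(c,open(f'pics/{tag}.pkl','wb')); cv2.imwrite(f'pics/{tag}.png',c['pixels'][:,:,::-1]); return c
def load(tag): return pickle.load(open(f'pics/{tag}.pkl','rb'))
def rays(c,uv):
    uv=np.array(uv,float).reshape(-1,1,2)
    p=cv2.undistortPoints(uv,np.array(c['mtx'],float),np.array([c['k1'],0,0,0,0.]))[:,0]
    return np.c_[p[:,0],-p[:,1],-np.ones(len(p))]@c['A'].T
def onz(c,uv,z):
    d=rays(c,uv); return c['o']+d*((z-c['o'][2])/d[:,2])[:,None]
def dep(c,uv):
    d=rays(c,uv); return np.array([c['o']+d[i]*c['z_map'][int(round(v)),int(round(u))] for i,(u,v) in enumerate(uv)])
def proj(c,P):
    q=(np.atleast_2d(P)-c['o'])@c['A']
    x=q[:,:2]/-q[:,2:]*[1,-1]; r2=(x**2).sum(1,keepdims=True)
    x=x*(1+c['k1']*r2); m=np.array(c['mtx']); return np.c_[m[0,0]*x[:,0]+m[0,2],m[1,1]*x[:,1]+m[1,2]]
E
python3 - <<'E'
from h import *
s=robot.get_state(); print(s)
for n in ('top','scene'):
    c=snap(n,n+'0'); print(n,c['o'],c['A'],c['mtx'],c['k1'])
E
```

```text
{'t': 0.0, 'qpos': array([ 1.25270756e+00,  3.79378028e-01,  1.73478157e+00, -7.14991331e-06,
        1.02848407e+00, -3.33265464e-02]), 'joint_velocities': array([ 1.20392527e-04,  5.72628314e-04, -1.11023461e-03,  1.72790624e-03,
        2.71116981e-05, -3.50564524e-04]), 'joint_efforts': array([-2.45730672e-05, -7.63733840e+01, -4.34360039e+01,  6.51326333e-02,
        4.24203055e-02, -7.66440871e-05]), 'tool_pos': array([196.56008865, 671.45300975, 235.30919619]), 'orientation': array([-4.45762641e-01, -3.10962714e+00,  1.62711090e-03]), 'contact_force': array([-0.51019538, -0.01257992, -1.09063654]), 'torque': array([ 0.0044472 , -0.0039421 , -0.00171231]), 'gripper_force': 0.0, 'finger_gap': 90.79246190780798}
top [ 260.06957277    4.46782132 1422.13188714] [[ 0.04475978  0.9780818  -0.20335326]
 [-0.99899619  0.04418597 -0.00736334]
 [ 0.00178342  0.20347871  0.97907775]] [[399.23226184   0.         283.15315338]
 [  0.         399.23226184 208.79798139]
 [  0.           0.           1.        ]] 0.023988490415540235
scene [1355.03928584 -128.30952832  785.10679547] [[ 0.17817437 -0.62901204  0.75670189]
 [ 0.9837824   0.13000312 -0.12357743]
 [-0.02064192  0.76644833  0.6419742 ]] [[393.21303094   0.         284.37375838]
 [  0.         393.21303094 204.50619847]
 [  0.           0.           1.        ]] -0.048402202258253375
```

View pics/top0.png

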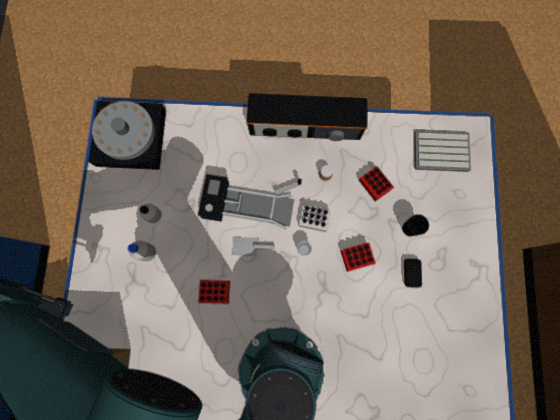

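View pics/scene0.png

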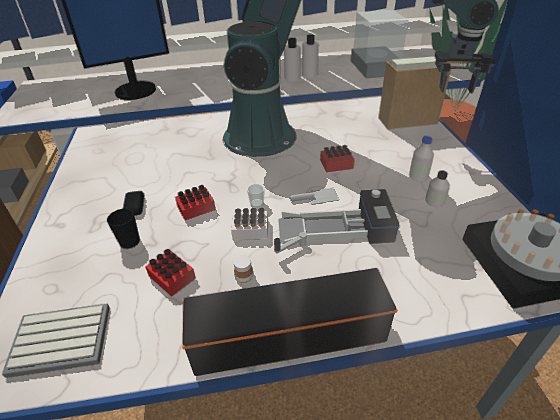

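The only white tube rack is at top (314,214), directly before the ramp. The three red ones, at (376,183), (357,256) and (214,291), are look-alikes. The lane runs left in the image to the black head at (212,197). The gate and its knob are at about (298,181).

```bash
python3 - <<'E'
from h import *
c=load('top0'); im=c['pixels'][160:265,190:350,::-1]
cv2.imwrite('pics/topcrop.png',cv2.resize(im,None,fx=5,fy=5,interpolation=cv2.INTER_CUBIC))
c=load('scene0'); im=c['pixels'][170:290,220:410,::-1]
cv2.imwrite('pics/scenecrop.png',cv2.resize(im,None,fx=4.2,fy=4.2,interpolation=cv2.INTER_CUBIC))
E
```

```text
(no output)
```

View pics/topcrop.png

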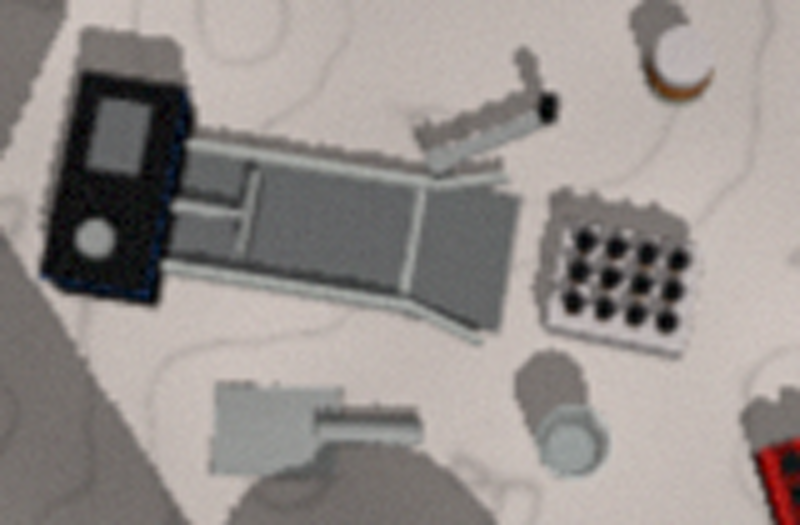

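View pics/scenecrop.png

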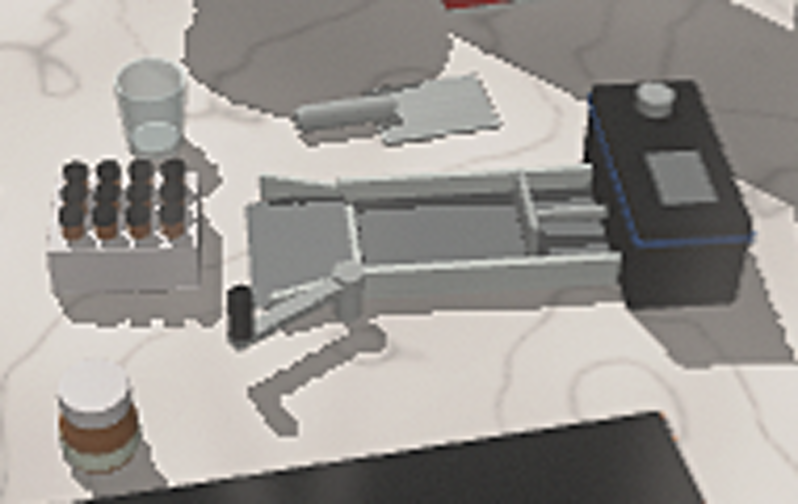

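The crops confirm the rack: white, 3x4 black caps, top (314,214) and scene (248,226). The gate bar angles away from the lane, knob at top (299,181) and scene (277,244). The ramp foot runs from top (294,200) to (289,226).

```bash
python3 - <<'E'
from h import *
t=load('top0'); s=load('scene0')
T=lambda l:[((u+.5)/5+190-.5,(v+.5)/5+160-.5) for u,v in l]
S=lambda l:[((u+.5)/4.2+220-.5,(v+.5)/4.2+170-.5) for u,v in l]
np.set_printoptions(precision=1,suppress=True)
print('foot',onz(t,T([(520,198),(497,330)]),0), onz(s,S([(247,207)]),0))
print('lip inner',onz(t,T([(416,187),(402,290)]),12), onz(s,S([(352,205),(362,262)]),12))
print('walls top',onz(t,T([(195,140),(435,185),(170,267),(405,304)]),24))
print('head',onz(t,T([(85,72),(190,90),(157,303),(43,277)]),75))
print('plate',onz(t,T([(257,170),(246,255)]),38),onz(s,S([(522,175),(530,250)]),38))
print('knob',onz(t,T([(548,100)]),70),onz(s,S([(240,291)]),70))
print('hinge',onz(s,S([(347,270)]),36),onz(t,T([(438,160)]),34))
# rack caps z 58 from two views
ct=T([(586,240),(679,259),(573,300),(667,321)]); cs=S([(74,210),(173,215),(75,170),(174,168)])
print('caps',onz(t,ct,58),onz(s,cs,58)); print(dep(t,ct))
# triangulate
def tri(a,b):
    d1=rays(t,[a])[0];d2=rays(s,[b])[0]
    k=np.linalg.lstsq(np.c_[d1,-d2],s['o']-t['o'],rcond=None)[0]
    p,q=t['o']+k[0]*d1,s['o']+k[1]*d2; return (p+q)/2,np.linalg.norm(p-q)
print('tri knob',tri(T([(548,100)])[0],S([(240,291)])[0]))
print('tri cap NW..',tri(ct[0],cs[1]),tri(ct[3],cs[2]))
print('bystanders jar,beaker',onz(t,T([(684,55),(572,448)]),[55,10]))
E
```

```text
foot [[593.  -21.4   0. ]
 [494.6  -8.7   0. ]] [[491.8  -6.5   0. ]]
lip inner [[594.9  54.6  12. ]
 [518.6  60.8  12. ]] [[517.7  64.   12. ]
 [575.   58.3  12. ]]
walls top [[619.7 215.4  24. ]
 [594.2  40.6  24. ]
 [525.6 226.5  24. ]
 [506.4  57.7  24. ]]
head [[652.2 288.2  75. ]
 [642.5 213.8  75. ]
 [490.4 225.4  75. ]
 [505.  304.7  75. ]]
plate [[596.1 167.6  38. ]
 [534.  171.3  38. ]] [[539.3 178.6  38. ]
 [612.2 161.9  38. ]]
knob [[648.1 -37.   70. ]] [[643.5 -34.3  70. ]]
hinge [[604.5  41.3  36. ]] [[610.3  39.   34. ]]
caps [[ 551.4  -67.6   58. ]
 [ 540.8 -132.8   58. ]
 [ 508.4  -60.    58. ]
 [ 496.6 -125.5   58. ]] [[ 535.7 -127.7   58. ]
 [ 553.6  -64.3   58. ]
 [ 495.3 -123.5   58. ]
 [ 506.8  -57.3   58. ]]
[[ 551.2  -67.5   58.8]
 [ 541.5 -133.1   54.6]
 [ 508.2  -59.9   59.5]
 [ 497.3 -125.8   54.4]]
tri knob (array([647.1, -35.8,  73.8]), np.float64(2.0710447384685944))
tri cap NW.. (array([551.9, -65.9,  56.7]), np.float64(3.500453442928169)) (array([ 496.5, -124.4,   59.1]), np.float64(1.882745220449124))
bystanders jar,beaker [[ 690.  -133.1   55. ]
 [ 410.9  -65.1   10. ]]
```

```bash
python3 -m pendant '{"delta_pos":[[-0.66,-0.416,0],[-0.66,-0.416,0],[-0.66,-0.416,0],[-0.66,-0.416,0],[-0.66,-0.416,0],[-0.66,-0.416,0],[-0.66,-0.416,0],[-0.66,-0.416,0],[-0.66,-0.416,0],[-0.66,-0.416,0],[-0.66,-0.416,0]],"spin":[0,0,0,0,0,0,0,0,0,0,0]}'
python3 -m pendant '{"delta_pos":[[-0.28,-0.694,0],[-0.28,-0.694,0],[-0.28,-0.694,0],[-0.28,-0.694,0],[-0.28,-0.694,0],[-0.28,-0.694,0],[-0.28,-0.694,0],[-0.28,-0.694,0],[-0.28,-0.694,0],[-0.28,-0.694,0],[-0.28,-0.694,0]],"spin":[0,0,0,0,0,0,0,0,0,0,0]}'
python3 -m pendant '{"delta_pos":[[0,0,0],[0,0,0],[0,0,0],[0,0,0],[0,0,0],[0,0,0],[0,0,0],[0,0,0],[0,0,0],[0,0,0],[0,0,0],[0,0,0]],"spin":[0.038,0.038,0.038,0.038,0.038,0.038,0.038,0.038,0.038,0.038,0.038,0.038]}'
python3 - <<'E'
from h import *
c=snap('wrist','w1'); s=robot.get_state(); print(s['t'],s['tool_pos'],s['qpos'],s['contact_force']); print(R.from_rotvec(s['orientation']).as_matrix()); print(np.round(c['T_tool_cam'],3),c['o'],c['mtx'],c['k1'])
E
```

```text
t: 1.02
tool_pos: [481.6, 348.5, 235.8]
orientation: [-0.446, -3.11, 0.0]
contact_force: [0.4, 1.6, 0.7]
finger_gap: 91.2
gripper_force: 0.0
t: 1.93
tool_pos: [521.0, -61.2, 235.9]
orientation: [-0.446, -3.11, -0.0]
contact_force: [1.0, 1.1, 0.1]
finger_gap: 90.9
gripper_force: 0.0
t: 2.93
tool_pos: [521.1, -59.3, 235.7]
orientation: [-2.384, -2.046, 0.001]
contact_force: [0.5, 0.4, 0.2]
finger_gap: 91.2
gripper_force: 0.0
2.9833 [521.13602153 -59.28911276 235.71662776] [-1.57731658e-01  1.01512980e-01  2.08715483e+00  3.04291431e-05
  9.53336144e-01  3.85236491e-03] [ 0.40973282 -0.91076832 -0.21219507]
[[ 1.60899194e-01  9.86970763e-01 -4.02298017e-04]
 [ 9.86970845e-01 -1.60899171e-01  8.91089769e-05]
 [ 2.32185374e-05 -4.11393976e-04 -9.99999915e-01]]
[[ 0.00000e+00  9.63000e-01  2.69000e-01  7.64360e+01]
 [ 1.00000e+00  0.00000e+00 -1.00000e-03 -1.11100e+00]
 [-2.00000e-03  2.69000e-01 -9.63000e-01 -1.49619e+02]
 [ 0.00000e+00  0.00000e+00  0.00000e+00  1.00000e+00]] [531.68026711  16.39993868 385.33003589] [[312.28046796   0.         273.51970565]
 [  0.         312.28046796 211.88099747]
 [  0.           0.           1.        ]] -0.05952112655365404
```

View pics/w1.png

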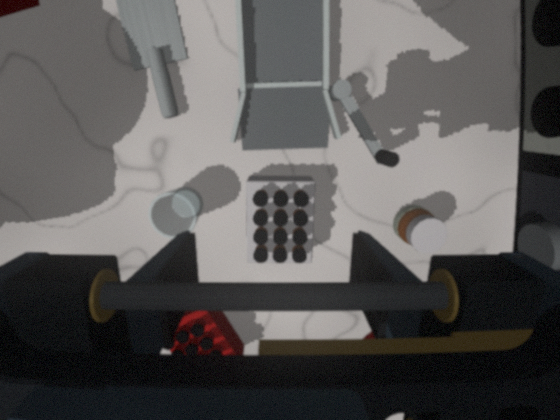

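The wrist view shows the rack (248-314, 178-262) with its front facing the ramp. The ramp foot is from (240,147) to (329,147), the lip is near row 87, and the gate knob is at about (387,158). I'll take an enlarged crop to read edges.

```bash
python3 - <<'E'
from h import *
c=load('w1'); im=c['pixels'][60:270,225:405,::-1]
cv2.imwrite('pics/w1crop.png',cv2.resize(im,(504,588),interpolation=cv2.INTER_CUBIC))
E
```

```text
(no output)
```

View pics/w1crop.png

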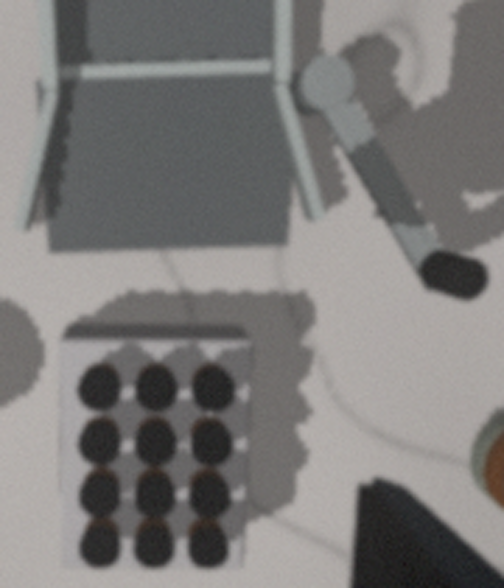

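```bash
python3 - <<'E'
from h import *
np.set_printoptions(precision=1,suppress=True)
c=load('w1'); W=lambda l:[((u+.5)/2.8+225-.5,(v+.5)/2.8+60-.5) for u,v in l]
f=onz(c,W([(49,251),(287,243)]),0); l=onz(c,W([(60,68),(271,61)]),12)
r=onz(c,W([(64,340),(248,338),(62,567),(243,567)]),40)
print('foot',f,'lip',l,'rack',r)
ya=lambda v:np.degrees(np.arctan2(v[1],v[0]))
print('lane yaw from foot,lip,axis',ya(f[1]-f[0])+90,ya(l[1]-l[0])+90,ya((l[0]+l[1]-f[0]-f[1])))
print('rack yaw',ya(r[1]-r[0])+90,ya(r[0]+r[1]-r[2]-r[3]),ya(r[0]-r[2]),ya(r[1]-r[3]), 'len',np.linalg.norm(r[0]-r[2]),np.linalg.norm(r[1]-r[0]),'ctr',r.mean(0))
print('mid foot',f.mean(0),'mid lip',l.mean(0))
print('hinge',onz(c,W([(327,81)]),36),'knob',onz(c,W([(463,277)]),70))
E
```

```text
foot [[490.   -6.3   0. ]
 [592.7 -18.5   0. ]] lip [[508.4  65.4  12. ]
 [592.6  55.3  12. ]] rack [[ 494.1  -39.4   40. ]
 [ 566.8  -49.8   40. ]
 [ 476.  -136.5   40. ]
 [ 553.  -148.4   40. ]]
lane yaw from foot,lip,axis 83.2165351747486 83.17374541987839 82.85846116077757
rack yaw 81.9052761050006 80.75053238281718 79.4673952500231 82.02283211185704 len 98.72311678359718 73.51215110278133 ctr [522.5 -93.5  40. ]
mid foot [541.4 -12.4   0. ] mid lip [550.5  60.4  12. ]
hinge [[608.8  42.7  36. ]] knob [[643.5 -33.5  70. ]]
```

```bash
python3 -m pendant '{"delta_pos":[[-0.67,0.14,0],[0,0,0.7],[0,0,0.7],[0,0,0.7],[0,0,0.7],[0,0,0.4],[0,0,0],[0,0,0]],"spin":[0,0,0,0,0,0,0,0]}'
python3 - <<'E'
from h import *
c=snap('wrist','w2'); print(robot.get_state()['tool_pos']); im=c['pixels'][150:420,100:460,::-1]
cv2.imwrite('pics/w2crop.png',cv2.resize(im,None,fx=1.6,fy=1.6))
E
```

```text
t: 3.65
tool_pos: [522.8, -93.4, 75.5]
orientation: [-2.375, -2.054, 0.002]
contact_force: [-0.0, -0.7, -0.3]
finger_gap: 90.8
gripper_force: 0.0
[523.77201441 -93.59331153  76.70945984]
```

View pics/w2crop.png

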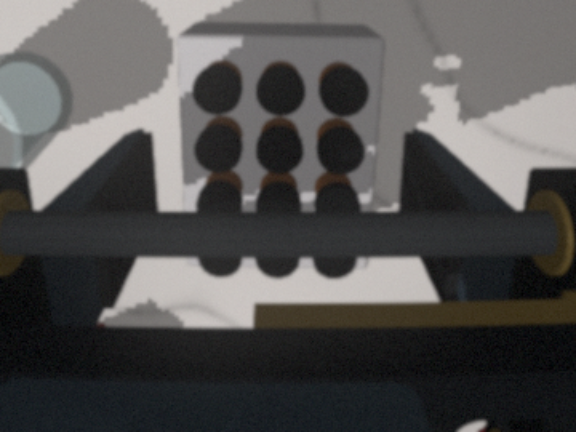

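```bash
python3 -m pendant '{"delta_pos":[[0,0,0.5],[0,0,0.4],[0,0,0],[0,0,0]],"spin":[0,0,0,0]}'
python3 -m pendant '{"delta_pos":[[0,0,0],[0,0,0],[0,0,0],[0,0,0],[0,0,0],[0,0,0]],"spin":[0,0,0,0,0,0]}' 1
```

```text
t: 4.03
tool_pos: [523.9, -93.6, 32.1]
orientation: [2.377, 2.053, 0.0]
contact_force: [0.8, 0.9, 1.1]
finger_gap: 91.0
gripper_force: 0.0
t: 4.53
tool_pos: [524.2, -93.7, 32.5]
orientation: [2.377, 2.052, 0.002]
contact_force: [-3.6, 0.6, 12.3]
finger_gap: 77.8
gripper_force: 29.9
```

```bash
python3 -m pendant '{"delta_pos":[[0.035,0.041,0],[0.035,0.041,0],[0.035,0.041,0],[0.035,0.041,0],[0,0,0],[0,0,0]],"spin":[-0.002,-0.002,-0.002,-0.002,0,0]}'
python3 -m pendant '{"delta_pos":[[0,0,0],[0,0,0],[0,0,0],[0,0,0],[0,0,0],[0,0,0]],"spin":[0,0,0,0,0,0]}' -1
python3 - <<'E'
from h import *
s=robot.get_state(); print(s['tool_pos'],np.degrees(R.from_rotvec(s['orientation']).as_matrix()[:2,0]@[0,1]), R.from_rotvec(s['orientation']).as_matrix()[:,0])
E
```

```text
t: 5.03
tool_pos: [533.3, -88.0, 32.5]
orientation: [2.35, 2.082, 0.001]
contact_force: [-2.3, -0.7, 11.4]
finger_gap: 78.1
gripper_force: 29.9
t: 5.53
tool_pos: [532.4, -87.7, 31.0]
orientation: [2.352, 2.083, -0.0]
contact_force: [-0.0, -0.2, 0.0]
finger_gap: 91.5
gripper_force: 0.0
[532.43382252 -87.69874483  30.95104916] 56.87418153517061 [ 1.21088403e-01  9.92641727e-01 -1.63815982e-05]
```

```bash
python3 -m pendant '{"delta_pos":[[0,0,-0.6],[0,0,-0.8],[0,0,-0.8],[0,0,-0.8],[0,0,-0.8],[0,0,-0.4],[0,0,0],[0,0,0]],"spin":[0,0,0,0,0,0,0,0]}'
python3 - <<'E'
from h import *
c=snap('wrist','w3'); s=robot.get_state(); print(s['tool_pos'],R.from_rotvec(s['orientation']).as_matrix()[:,0]); im=c['pixels'][60:270,205:385,::-1]
cv2.imwrite('pics/w3crop.png',cv2.resize(im,(504,588),interpolation=cv2.INTER_CUBIC))
E
```

```text
t: 6.2
tool_pos: [532.8, -87.8, 241.9]
orientation: [2.351, 2.081, 0.002]
contact_force: [0.1, 0.5, 0.2]
finger_gap: 90.9
gripper_force: 0.0
[532.11726784 -87.6411312  240.47358792] [1.21177699e-01 9.92630830e-01 1.91266498e-05]
```

View pics/w3crop.png

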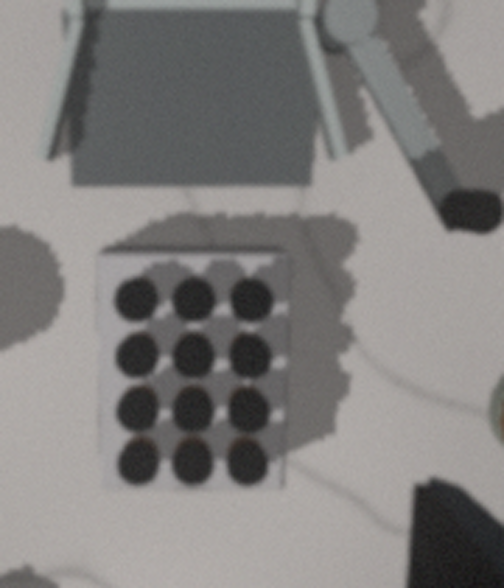

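```bash
python3 -m pendant '{"delta_pos":[[-0.62,0,0],[-0.62,0,0],[-0.62,0,0],[0,0,0.7],[0,0,0.7],[0,0,0.7],[0,0,0.7],[0,0,0.7],[0,0,0.34],[0,0,0],[0,0,0],[0,0,0]],"spin":[0,0,0,0,0,0,0,0,0,0,0,0]}' 0
python3 - <<'E'
from h import *
np.set_printoptions(precision=1,suppress=True)
c=load('w3'); W=lambda l:[((u+.5)/2.8+205-.5,(v+.5)/2.8+60-.5) for u,v in l]
for n,l,z in (('foot',[(73,185),(312,185)],0),('front',[(98,253),(287,252)],40),('rear',[(105,487),(285,487)],40)): print(n,onz(c,W(l),z).mean(0))
s=robot.get_state(); print(s['tool_pos'],R.from_rotvec(s['orientation']).as_matrix()[:,0])
c=snap('wrist','w4')
E
```

```text
t: 7.25
tool_pos: [521.3, -180.1, 49.3]
orientation: [-2.352, -2.082, 0.0]
contact_force: [-0.1, -0.6, -0.3]
finger_gap: 45.6
gripper_force: 0.0
foot [541.9 -12.8   0. ]
front [538.6 -38.5  40. ]
rear [ 527.8 -136.4   40. ]
[ 521.3 -180.1   49.3] [0.1 1.  0. ]
```

```bash
for i in 1; do python3 -m pendant '{"delta_pos":[[0.1,0,0],[0.1,0,0],[0.1,0,0],[0.1,0,0],[0.1,0,0],[0.1,0,0],[0.08,0,0],[0.08,0,0]],"spin":[0,0,0,0,0,0,0,0]}'; done
python3 -m pendant '{"delta_pos":[[0.08,0,0],[0.08,0,0],[0.08,0,0],[0.08,0,0]],"spin":[0,0,0,0]}'
python3 -m pendant '{"delta_pos":[[0.08,0,0],[0.08,0,0],[0.08,0,0],[0.08,0,0]],"spin":[0,0,0,0]}'
```

```text
t: 7.97
tool_pos: [526.0, -141.9, 49.1]
orientation: [2.352, 2.083, 0.0]
contact_force: [0.3, -2.3, 1.9]
finger_gap: 45.6
gripper_force: 1.3
t: 8.3
tool_pos: [527.8, -126.1, 48.9]
orientation: [2.352, 2.082, -0.0]
contact_force: [-0.6, -3.5, 1.4]
finger_gap: 45.4
gripper_force: 1.6
t: 8.63
tool_pos: [529.6, -110.1, 48.9]
orientation: [-2.352, -2.082, 0.0]
contact_force: [-0.5, -2.3, 1.5]
finger_gap: 46.0
gripper_force: 1.4
```

```bash
for i in 1; do python3 -m pendant '{"delta_pos":[[0.08,0,0],[0.08,0,0],[0.08,0,0],[0.08,0,0]],"spin":[0,0,0,0]}'; python3 -m pendant '{"delta_pos":[[0.08,0,0],[0.08,0,0],[0.08,0,0],[0.08,0,0]],"spin":[0,0,0,0]}'; python3 -m pendant '{"delta_pos":[[0.08,0,0],[0.08,0,0],[0.08,0,0],[0.08,0,0]],"spin":[0,0,0,0]}'; done | grep -E 'tool_pos|contact'
```

```text
tool_pos: [531.6, -94.2, 48.9]
contact_force: [0.3, -1.5, 0.2]
tool_pos: [533.5, -78.3, 48.9]
contact_force: [0.5, -1.2, -1.0]
tool_pos: [535.5, -62.5, 48.9]
contact_force: [-0.3, -2.4, -1.0]
```

```bash
cat > prof.py <<'E'
from h import *
import sys
np.set_printoptions(precision=0,suppress=True,linewidth=160)
O=np.array([551.3,60.5]); x=np.array([.1211,.9926]); y=np.array([-.9926,.1211])
c=snap('wrist',sys.argv[1]); s=robot.get_state()
g=np.array([(u,v) for v in range(0,420) for u in range(0,560)]); 
P=c['o']+rays(c,g)*c['z_map'].reshape(-1,1); ok=c['z_map'].ravel()>0; P=P[ok]
L=np.c_[(P[:,:2]-O)@x,(P[:,:2]-O)@y,P[:,2]]
print('tcp lane',(s['tool_pos'][:2]-O)@x,(s['tool_pos'][:2]-O)@y,s['contact_force'])
for yy in (-33,-9,9,33):
    m=abs(L[:,1]-yy)<2.5; q=L[m]
    print(yy,[(int(a),int(np.median(q[(q[:,0]>=a)&(q[:,0]<a+6),2]))) for a in range(-80,150,6) if ((q[:,0]>=a)&(q[:,0]<a+6)).any()])
np.save('pics/L.npy',L)
E
python3 prof.py w5; ls pics
```

```text
tcp lane -123.51679773922987 0.8174692327281292 [ 1. -0.  0.]
-33 [(-80, 44), (-74, 45), (-68, 45), (-62, 46), (-56, 47), (-50, 47), (-44, 48), (-38, 49), (-32, 50), (-26, 50), (-20, 51), (-14, 52), (-8, 51), (4, 8), (10, 7), (16, 7)]
-9 [(-80, 44), (-74, 44), (-68, 45), (-62, 46), (-56, 47), (-50, 48), (-44, 48), (-38, 49), (-32, 50), (-26, 51), (-20, 51), (-14, 52), (-8, 51), (4, 8), (10, 7), (16, 7)]
9 [(-80, 44), (-74, 62), (-68, 46), (-62, 46), (-56, 47), (-50, 65), (-44, 49), (-38, 49), (-32, 67), (-26, 68), (-20, 51), (-14, 52), (-8, 51), (4, 7), (10, 7), (16, 7)]
33 [(-80, 43), (-74, 62), (-68, 45), (-62, 46), (-56, 47), (-50, 65), (-44, 48), (-38, 49), (-32, 50), (-26, 68), (-20, 51), (-14, 52), (-8, 51), (4, 7), (10, 7), (16, 7)]
L.npy
scene0.pkl
scene0.png
scenecrop.png
top0.pkl
top0.png
topcrop.png
w1.pkl
w1.png
w1crop.png
w2.pkl
w2.png
w2crop.png
w3.pkl
w3.png
w3crop.png
w4.pkl
w4.png
w5.pkl
w5.png
```

```bash
for i in 1 2 3; do python3 -m pendant '{"delta_pos":[[0.08,0,0],[0.08,0,0],[0.08,0,0],[0.08,0,0]],"spin":[0,0,0,0]}'; python3 -m pendant '{"delta_pos":[[0.08,0,0],[0.08,0,0],[0.08,0,0],[0.08,0,0]],"spin":[0,0,0,0]}';  done | grep -E 'tool_pos|contact'; python3 prof.py w6
```

```text
tool_pos: [537.4, -46.6, 48.9]
contact_force: [0.1, -1.9, -1.1]
tool_pos: [539.6, -30.9, 49.1]
contact_force: [-1.6, -4.5, 4.3]
tool_pos: [541.7, -15.0, 49.2]
contact_force: [-0.3, -5.3, 4.5]
tool_pos: [543.2, 1.1, 48.9]
contact_force: [-0.2, -1.3, -1.3]
tool_pos: [545.1, 17.0, 48.8]
contact_force: [0.6, -1.1, -1.1]
tool_pos: [547.1, 32.8, 48.9]
contact_force: [-0.9, -0.8, -1.0]
tcp lane -27.506041410843398 0.7057015993397672 [-0.  1.  1.]
-33 [(-38, 130), (-32, 130), (-14, 82), (-8, 143), (-2, 130), (4, 129), (10, 119), (16, 51), (22, 51), (28, 51), (34, 50), (40, 50), (46, 50), (52, 49), (58, 49), (64, 49), (70, 48), (76, 48), (82, 48), (88, 47), (100, 7), (106, 7), (112, 7)]
-9 [(-56, 4), (-50, 5), (-44, 6), (-38, 7), (-32, 8), (-26, 8), (-8, 143), (-2, 147), (4, 121), (10, 52), (16, 51), (22, 51), (28, 51), (34, 51), (40, 50), (46, 50), (52, 50), (58, 49), (64, 49), (70, 49), (76, 48), (82, 48), (88, 47), (100, 8), (106, 7), (112, 10)]
9 [(-62, 3), (-56, 4), (-50, 5), (-44, 6), (-38, 7), (-32, 8), (-26, 9), (-14, 52), (-8, 143), (-2, 147), (4, 120), (10, 52), (16, 51), (22, 51), (28, 68), (34, 51), (40, 50), (46, 66), (52, 67), (58, 49), (64, 49), (70, 66), (76, 66), (82, 48), (88, 47), (100, 7), (106, 7), (112, 8)]
33 [(-14, 76), (-8, 147), (-2, 130), (4, 129), (10, 119), (16, 51), (22, 51), (28, 68), (34, 50), (40, 50), (46, 50), (52, 67), (58, 49), (64, 49), (70, 49), (76, 65), (82, 48), (88, 47), (100, 7), (106, 8), (112, 8)]
```

```bash
for i in 1 2 3 4 5 6; do python3 -m pendant '{"delta_pos":[[0.04,0,0]],"spin":[0]}';  done | grep -E 'tool_pos|contact'
```

```text
tool_pos: [547.4, 34.6, 49.0]
contact_force: [0.1, -2.0, -0.4]
tool_pos: [547.6, 36.5, 48.9]
contact_force: [-0.1, -1.8, -0.8]
tool_pos: [547.8, 38.5, 48.9]
contact_force: [-0.8, -1.9, -0.2]
tool_pos: [548.1, 40.5, 48.9]
contact_force: [-0.6, -0.3, -0.7]
tool_pos: [548.3, 42.5, 48.9]
contact_force: [-0.6, -0.8, -1.3]
tool_pos: [548.6, 44.5, 48.9]
contact_force: [-0.5, -0.3, -1.0]
```

```bash
for i in 1 2 3 4; do python3 -m pendant '{"delta_pos":[[0.02,0,0]],"spin":[0]}';  done | grep -E 'tool_pos|contact'
```

```text
tool_pos: [548.7, 45.5, 48.9]
contact_force: [-0.8, -1.6, -0.7]
tool_pos: [548.8, 46.4, 48.9]
contact_force: [-0.2, -2.2, -0.7]
tool_pos: [549.0, 47.4, 49.0]
contact_force: [0.4, -1.5, -0.5]
tool_pos: [549.1, 48.4, 48.9]
contact_force: [-0.5, -2.0, -0.1]
```

```bash
for i in 1 2 3 4 5 6; do python3 -m pendant '{"delta_pos":[[0.02,0,0]],"spin":[0]}';  done | grep -E 'tool_pos|contact'
```

```text
tool_pos: [549.2, 49.3, 48.9]
contact_force: [-0.5, -1.4, -0.9]
tool_pos: [549.3, 50.3, 48.9]
contact_force: [-0.4, -1.8, -1.4]
tool_pos: [549.4, 51.3, 49.0]
contact_force: [-0.9, -1.5, -0.3]
tool_pos: [549.5, 52.3, 48.9]
contact_force: [-0.1, -1.9, 0.5]
tool_pos: [549.6, 53.3, 48.9]
contact_force: [1.4, -1.7, -0.8]
tool_pos: [549.8, 54.3, 48.9]
contact_force: [0.0, -1.2, 0.3]
```

```bash
for i in 1 2 3 4; do python3 -m pendant '{"delta_pos":[[0.02,0,0]],"spin":[0]}';  done | grep -E 'tool_pos|contact'
```

```text
tool_pos: [549.9, 55.3, 48.9]
contact_force: [-0.1, -1.9, -0.0]
tool_pos: [550.0, 56.1, 49.0]
contact_force: [-0.4, -8.8, 1.0]
tool_pos: [550.2, 56.9, 49.0]
contact_force: [-0.9, -9.9, 1.0]
tool_pos: [550.2, 57.8, 48.9]
contact_force: [-0.2, -9.7, 0.8]
```

```bash
for i in 1 2 3; do python3 -m pendant '{"delta_pos":[[0.02,0,0]],"spin":[0]}';  done | grep -E 'tool_pos|contact'; python3 -m pendant '{"delta_pos":[[0,0,0]],"spin":[0]}'; python3 -m pendant '{"delta_pos":[[0,0,0]],"spin":[0]}'
```

```text
tool_pos: [550.4, 58.8, 49.0]
contact_force: [-0.6, -9.8, 1.8]
tool_pos: [550.5, 59.7, 49.0]
contact_force: [-0.4, -9.5, 0.8]
tool_pos: [550.6, 60.7, 48.9]
contact_force: [-0.6, -9.6, 1.4]
t: 13.73
tool_pos: [550.6, 60.9, 49.0]
orientation: [2.351, 2.083, -0.001]
contact_force: [-1.0, -7.3, 0.9]
finger_gap: 45.3
gripper_force: 3.7
t: 13.82
tool_pos: [550.6, 60.9, 49.0]
orientation: [2.352, 2.083, -0.001]
contact_force: [-0.7, -7.8, 1.3]
finger_gap: 45.3
gripper_force: 3.6
```

```bash
python3 -m pendant '{"delta_pos":[[0.016,0,0],[0,0,0]],"spin":[0,0]}'; python3 -m pendant '{"delta_pos":[[-0.04,0,0],[-0.2,0,0],[-0.4,0,0],[-0.4,0,0],[0,0,-0.8],[0,0,-0.8],[0,0,-0.8],[0,0,-0.8],[0,0,-0.4],[0,0,0],[0,0,0]],"spin":[0,0,0,0,0,0,0,0,0,0,0]}' 1
python3 prof.py w7
python3 - <<'E'
from h import *
c=load('w7'); cv2.imwrite('pics/w7v.png',c['pixels'][:,:,::-1])
E
```

```text
t: 13.98
tool_pos: [550.7, 61.6, 48.9]
orientation: [2.352, 2.083, -0.001]
contact_force: [-0.7, -7.5, 1.2]
finger_gap: 45.5
gripper_force: 4.0
t: 14.9
tool_pos: [544.8, 10.0, 229.9]
orientation: [2.351, 2.081, 0.003]
contact_force: [0.9, 0.1, -1.8]
finger_gap: 0.7
gripper_force: 0.0
tcp lane -50.94353336527382 1.098058772981451 [ 1. -1. -0.]
-33 [(-80, 0), (-74, 0), (-68, 1), (-62, 3), (-56, 4), (-50, 4), (-44, 6), (-38, 329), (-32, 330), (-26, 324), (-20, 303), (-14, 11), (-8, 13), (-2, 8), (4, 8), (10, 8), (16, 47), (22, 47), (28, 48), (34, 47), (40, 47), (46, 47), (52, 47), (58, 48), (64, 47), (70, 47), (76, 47), (82, 48), (88, 47), (94, 48), (100, 48), (106, 48), (112, 47), (118, 45), (124, 9), (130, 8), (136, 8), (142, 7), (148, 7)]
-9 [(-80, 0), (-74, 1), (-68, 2), (-62, 3), (-56, 4), (-50, 5), (-44, 6), (-38, 232), (-32, 314), (-26, 327), (-20, 311), (-14, 304), (-8, 12), (-2, 8), (4, 8), (10, 7), (16, 47), (22, 48), (28, 47), (34, 48), (40, 47), (46, 47), (52, 47), (58, 48), (64, 47), (70, 47), (76, 48), (82, 47), (88, 47), (94, 47), (100, 48), (106, 48), (112, 47), (118, 39), (130, 8), (136, 7), (142, 7), (148, 7)]
9 [(-80, 0), (-74, 1), (-68, 1), (-62, 3), (-56, 4), (-50, 5), (-44, 6), (-38, 230), (-32, 315), (-26, 327), (-20, 310), (-14, 304), (-8, 12), (-2, 8), (4, 7), (10, 8), (16, 47), (22, 47), (28, 48), (34, 64), (40, 47), (46, 47), (52, 48), (58, 63), (64, 47), (70, 48), (76, 64), (82, 48), (88, 47), (94, 48), (100, 65), (106, 48), (112, 47), (118, 39), (130, 8), (136, 8), (142, 7), (148, 7)]
33 [(-80, 0), (-74, 1), (-68, 1), (-62, 3), (-56, 4), (-50, 5), (-44, 6), (-38, 7), (-32, 330), (-26, 325), (-20, 303), (-14, 11), (-8, 12), (-2, 8), (4, 7), (10, 7), (16, 47), (22, 47), (28, 47), (34, 47), (40, 48), (46, 47), (52, 48), (58, 48), (64, 48), (70, 47), (76, 48), (82, 47), (88, 47), (94, 48), (100, 47), (106, 47), (112, 47), (118, 39), (124, 8), (130, 7), (136, 7), (142, 8), (148, 8)]
```

View pics/w7v.png

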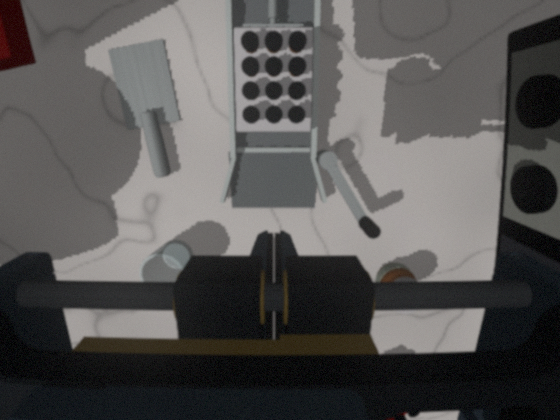

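The rack sits level in the well: its top reads 47-48 from lane x about 17 to 117, so the origin is about 67. The plate was met there and pushed about 6 mm. The gate is still open, knob at wrist (370,228). Next I'll check the black cabinet's clearance and get the gate geometry.

```bash
python3 - <<'E'
from h import *
np.set_printoptions(precision=1,suppress=True)
t=load('top0'); print('cabinet',dep(t,[(260,100),(307,100),(307,115),(360,115),(260,120),(307,130),(307,137),(360,137)]))
L=np.load('pics/L.npy'); O=np.array([551.3,60.5]); x=np.array([.1211,.9926]); y=np.array([-.9926,.1211])
# L from w7: knob region z>45, lane y<-70..
m=(L[:,2]>58)&(L[:,2]<76)&(L[:,1]<-60)&(L[:,1]>-140)&(L[:,0]>-130)&(L[:,0]<-50)
print('knob top pts',m.sum(),L[m].mean(0),L[m].min(0),L[m].max(0))
m=(L[:,2]>24)&(L[:,2]<42)&(L[:,1]<-52)&(L[:,1]>-140)&(L[:,0]>-110)&(L[:,0]<20)
q=L[m]; print('bar',m.sum(),q.min(0),q.max(0)); l=cv2.fitLine(q[:,:2].astype(np.float32),cv2.DIST_HUBER,0,.01,.01).ravel(); print(l, np.arctan2(l[1],-l[0]))
c=load('w7'); k=onz(c,[(372,230)],70)[0]; print('knob px',k,(k[:2]-O)@x,(k[:2]-O)@y)
s=robot.get_state(); p=s['tool_pos']
h=np.array([-12,-60.]); th=np.arctan2(l[1]*np.sign(-l[0]),abs(l[0])); print('theta',th)
E
```

```text
cabinet [[ 914.   112.6  127.9]
 [ 922.1  -51.9  126.9]
 [ 866.9  -53.9  124.6]
 [ 874.5 -238.   125.6]
 [ 838.8  108.4  129. ]
 [ 827.2  -57.4   87.2]
 [ 832.2  -61.9    9.8]
 [ 832.6 -256.5   30.2]]
knob top pts 213 [ -81.  -103.3   68.8] [ -90.  -112.2   58.5] [-74.2 -96.9  72.5]
bar 921 [ -85.7 -107.    26.8] [ -1.9 -52.   42. ]
[  0.8   0.5 -39.5 -77.2] 2.578642
knob px [644.  -32.4  70. ] -80.98371483866497 -103.225814167186
theta -0.5629509
```

```bash
python3 -m pendant '{"delta_pos":[[-0.06,0.541,0],[-0.06,0.541,0],[-0.06,0.541,0],[-0.06,0.541,0],[-0.06,0.541,0],[0,0,0],[0,0,0],[0,0,0],[0,0,0],[0,0,0],[0,0,0],[0,0,0]],"spin":[0,0,0,0,0,-0.0299,-0.0299,-0.0299,-0.0299,-0.0299,-0.0299,0]}'
python3 -m pendant '{"delta_pos":[[0,0,0.7],[0,0,0.7],[0,0,0.7],[0,0,0.7],[0,0,0.5],[0,0,0],[0,0,0]],"spin":[0,0,0,0,0,0,0]}'
cat > g.py <<'E'
from h import *
np.set_printoptions(precision=3,suppress=True)
O=np.array([551.3,60.5]); x=np.array([.1211,.9926]); y=np.array([-.9926,.1211])
s=robot.get_state(); A=R.from_rotvec(s['orientation']).as_matrix(); p=np.array(s['tool_pos'])
H=O-12*x-60*y; h=A[:2,:2].T@(H-p[:2]); th=np.arctan2(A[:2,0]@-y,A[:2,0]@x)
print('tool theta',th,'hinge in tool',h,'z',p[2],'lane',(p[:2]-O)@x,(p[:2]-O)@y,'F',s['contact_force'],'q6',s['qpos'][5],'t',s['t'])
E
python3 g.py
```

```text
t: 15.95
tool_pos: [675.9, -21.1, 226.5]
orientation: [-1.673, -2.656, 0.002]
contact_force: [-0.4, -0.2, 0.5]
finger_gap: 0.4
gripper_force: 0.0
t: 16.53
tool_pos: [675.5, -20.9, 62.2]
orientation: [-1.681, -2.65, 0.003]
contact_force: [0.5, -0.0, 0.5]
finger_gap: 0.6
gripper_force: 0.0
tool theta -0.5613826697761553 hinge in tool [ 84.469 -33.315] z 62.16397209745806 lane -65.76563304377197 -133.16194391465064 F [ 0.526 -0.016  0.479] q6 -0.5054539112752059 t 16.5333
```

```bash
python3 -m pendant '{"delta_pos":[[0,-0.1,-0.04],[0,-0.1,0],[-0.021,-0.085,0],[-0.021,-0.085,0],[-0.021,-0.085,0],[-0.021,-0.085,0],[-0.021,-0.085,0],[-0.021,-0.085,0]],"spin":[0,0,0.016,0.016,0.016,0.016,0.016,0.016]}' | grep force; python3 g.py
python3 -m pendant '{"delta_pos":[[-0.021,-0.085,0],[-0.021,-0.085,0],[-0.021,-0.085,0],[-0.021,-0.085,0],[-0.021,-0.085,0],[-0.021,-0.085,0]],"spin":[0.016,0.016,0.016,0.016,0.016,0.016]}'| grep force; python3 g.py
```

```text
contact_force: [1.9, -1.1, 0.2]
gripper_force: 0.8
tool theta -0.25882979158437586 hinge in tool [ 85.148 -25.476] z 68.07217832470809 lane -87.78682670530993 -106.41444397013552 F [ 1.933 -1.116  0.165] q6 -0.23439894692622376 t 17.2
contact_force: [1.0, -1.3, 0.1]
gripper_force: 0.9
tool theta 0.04281246118807511 hinge in tool [ 84.489 -25.83 ] z 68.10864553286851 lane -97.51289036030633 -82.18478281949733 F [ 1.008 -1.296  0.142] q6 0.05268724581849286 t 17.7
```

```bash
for i in 1; do python3 -m pendant '{"delta_pos":[[-0.021,-0.085,0],[-0.021,-0.085,0],[-0.021,-0.085,0],[-0.021,-0.085,0],[-0.021,-0.085,0],[-0.021,-0.085,0],[-0.021,-0.085,0],[-0.021,-0.085,0],[-0.021,-0.085,0],[-0.021,-0.085,0],[-0.021,-0.085,0],[-0.021,-0.085,0]],"spin":[0.016,0.016,0.016,0.016,0.016,0.016,0.016,0.016,0.016,0.016,0.016,0.016]}' | grep force; python3 g.py
python3 -m pendant '{"delta_pos":[[-0.021,-0.085,0],[-0.021,-0.085,0],[-0.021,-0.085,0],[-0.021,-0.085,0],[-0.021,-0.085,0],[-0.021,-0.085,0],[-0.021,-0.085,0],[-0.021,-0.085,0],[-0.021,-0.085,0],[-0.021,-0.085,0],[-0.021,-0.085,0],[-0.021,-0.085,0]],"spin":[0.016,0.016,0.016,0.016,0.016,0.016,0.016,0.016,0.016,0.016,0.016,0.016]}'| grep force; python3 g.py; done
```

```text
contact_force: [0.2, -1.6, 0.4]
gripper_force: 0.9
tool theta 0.6459414282149342 hinge in tool [ 82.969 -25.446] z 67.896102668309 lane -93.56603661847574 -30.37234173524313 F [ 0.248 -1.563  0.412] q6 0.6637366945287556 t 18.7
contact_force: [-1.4, -1.8, 0.7]
gripper_force: 0.9
tool theta 1.2491361154384228 hinge in tool [ 82.13  -24.293] z 67.63883181840198 lane -61.0085722362993 10.240189164686816 F [-1.397 -1.825  0.654] q6 1.3294651554072603 t 19.7
```

```bash
python3 -m pendant '{"delta_pos":[[-0.021,-0.085,0],[-0.021,-0.085,0],[-0.021,-0.085,0],[-0.021,-0.085,0]],"spin":[0.016,0.016,0.016,0.016]}' | grep contact; python3 -m pendant '{"delta_pos":[[-0.01,-0.043,0]],"spin":[0.008]}' | grep contact;  python3 -m pendant '{"delta_pos":[[-0.01,-0.043,0]],"spin":[0.008]}' | grep contact; python3 g.py
```

```text
contact_force: [-0.6, -0.9, 0.6]
contact_force: [-1.5, -1.3, 0.5]
contact_force: [-0.5, -1.5, 0.3]
tool theta 1.499229894501338 hinge in tool [ 81.88 -23.54] z 67.58662433818826 lane -41.33224595510026 19.988491059187396 F [-0.482 -1.533  0.306] q6 1.6182280176010375 t 20.2
```

```bash
for i in 1 2; do python3 -m pendant '{"delta_pos":[[0,-0.03,0]],"spin":[0.004]}' | grep contact; done; python3 g.py
```

```text
contact_force: [-0.1, -2.3, 0.7]
contact_force: [-0.9, -2.4, 1.6]
tool theta 1.5233266327365897 hinge in tool [ 81.289 -22.487] z 67.14198854953271 lane -38.317106654229505 20.13213710620576 F [-0.939 -2.386  1.644] q6 1.647908001075137 t 20.3667
```

```bash
for i in 1 2 3; do python3 -m pendant '{"delta_pos":[[0,-0.02,0]],"spin":[0.004]}' | grep contact; done; python3 g.py
```

```text
contact_force: [-1.2, -2.0, 0.3]
contact_force: [-1.0, -2.1, 0.3]
contact_force: [-1.4, -1.3, 0.5]
tool theta 1.5612480247912182 hinge in tool [ 80.648 -22.469] z 66.20377935722846 lane -35.23578263210211 20.43122762349951 F [-1.414 -1.324  0.531] q6 1.6916227886914206 t 20.6167
```

```bash
for i in 1 2; do python3 -m pendant '{"delta_pos":[[0,-0.02,0]],"spin":[0]}' | grep contact; done; python3 g.py
```

```text
contact_force: [-0.8, -1.3, 1.4]
contact_force: [0.4, -1.9, 0.9]
tool theta 1.5600716271094723 hinge in tool [ 80.807 -20.351] z 65.93877668042217 lane -33.21481766530854 20.585558578240153 F [ 0.433 -1.866  0.864] q6 1.6942623663582503 t 20.7833
```

```bash
for i in 1 2; do python3 -m pendant '{"delta_pos":[[0,-0.015,0]],"spin":[0]}' | grep contact; done; python3 g.py
```

```text
contact_force: [-0.5, -1.2, 0.9]
contact_force: [-1.8, -2.6, 1.0]
tool theta 1.5599060192714505 hinge in tool [ 80.897 -18.807] z 65.87079550819905 lane -31.68542480310516 20.689141010315506 F [-1.762 -2.637  1.004] q6 1.69698812145227 t 20.95
```

```bash
for i in 1 2 3; do python3 -m pendant '{"delta_pos":[[0,-0.016,0]],"spin":[0]}' | grep contact; done; python3 g.py
```

```text
contact_force: [-0.4, -1.0, 1.0]
contact_force: [-1.4, -9.0, 2.0]
contact_force: [-2.3, -18.0, 2.5]
tool theta 1.5593515127681743 hinge in tool [ 81.025 -16.954] z 65.84128295550784 lane -29.878667230122446 20.827452990661133 F [ -2.258 -17.969   2.539] q6 1.7016115777590628 t 21.2
```

```bash
python3 -m pendant '{"delta_pos":[[0,0.04,0],[0,0.2,0],[0,0.4,0],[0,0.4,0],[0,0,-0.8],[0,0,-0.8],[0,0,-0.8],[0,0,-0.8],[0,0,0],[0,0,0]],"spin":[0,0,0,0,0,0,0,0,0,0]}'
python3 - <<'E'
from h import *
a=snap('wrist','w9')['pixels']; b=snap('top','top9')['pixels']; t=load('top0')['pixels']
im=np.vstack([a, ])[:,:,::-1]
B=cv2.resize(b[150:270,180:340,::-1],(240,180)); T=cv2.resize(t[150:270,180:340,::-1],(240,180))
out=np.zeros((420,800,3),np.uint8); out[:,:560]=im; out[:180,560:]=T; out[200:380,560:]=B
cv2.imwrite('pics/final.png',out)
E
```

```text
t: 22.03
tool_pos: [522.7, -18.3, 228.4]
orientation: [-3.137, 0.174, -0.008]
contact_force: [0.2, -0.3, -0.6]
finger_gap: 0.0
gripper_force: 0.0
```

View pics/final.png

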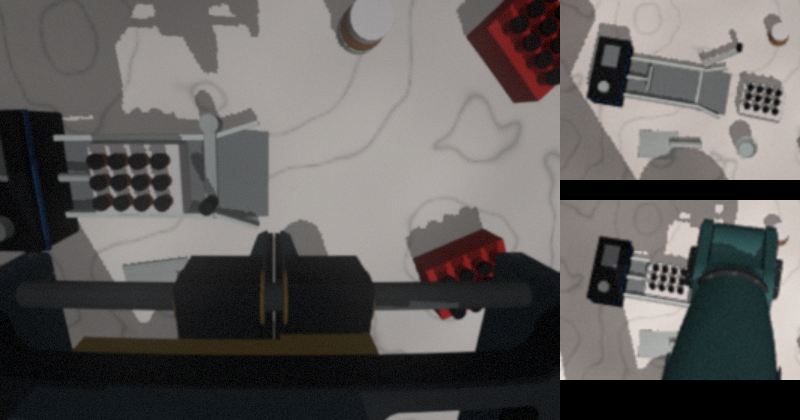

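The gate bar stands straight across the lane, from hinge (208,123) to knob (208,205), behind the rack at (87-182, 145-212). The rack rests level against the plate, the jar and spatula are where they were, and the tool is clear. Handing in.

```bash
python3 -c "
from h import *
print(robot.sign_off())"
```

```text
the job is handed in; nothing more can be done
None
```

I slid the rack up the ramp and over the lip, pushed the stop plate back about 6 mm (estimated from arm travel), swung the gate shut to its stop and handed the job in at about 22 s. I first gripped the rack on the bench to line it up with the lane. I saw no bystander move, though the beaker was hidden in the last picture.

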